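Sweep the loose screw caps into the collecting bay

ROBOT

A 6-joint arm with a two-finger parallel gripper is mounted at the origin on the work surface. World frame = base frame: x ahead of the robot, y to its left, z up, the work surface at z = 0. Lengths are in m, angles in rad, forces in N, time in s.
With the tool pointing down it reaches from about 0.375 to 0.975 m from the base axis. Payload 3.8 kg.
Tool frame: the origin (TCP) lies midway between the tips of the shut fingers; the grasp point (between the pads) lies 19 mm behind it; z points along the fingers, y is the direction in which the jaws open and shut (so a half turn about z gives the same grasp; the last joint's range is limited). The gripper opens to 85 mm and grips with 20 to 120 N. Pads are 22 mm wide; open, the fingers measure 114 mm over their backs; the gripper's body (76 mm by 85 mm) begins 54 mm behind the grasp point. The pads swing forward as they close: fully open they stand 13 mm farther back than shut.
Start: joints at [-1.18, 0.264, 1.604, -0, 1.274, -0.037], TCP at [0.28, -0.614, 0.231] pointing down, gripper open.
Joint ranges: [-2.63, 2.63], [-0.94, 2.18], [0.31, 2.57], [-1.31, 4.45], [0, 2.66], [-2.55, 2.55]. Speed limits (rad/s): [2.57, 2.57, 3.14, 3.14, 3.14, 3.14].

INTERFACE

Orientations are given as a rotation vector (axis times angle).
In Python, from workcell import readout, read_camera, camera_params, bot gives the robot as it stands.
- The arm moves only by the tool apply_moves, never from a script. Its argument "plan" is a list that holds one entry, the list of rows, each a list of 7 numbers: the shift along the tool's x, y, z each as a share of 1000 mm, from -1 to 1, then the turn, a rotation vector about the tool's x, y, z each as a share of pi rad, from -1 to 1, then the gripper command: -1 is fully open, 1 is shut, values between are in proportion. A call has exactly 8 rows; each row is the pose to reach, as a shift and turn from the pose commanded when the call began, along the tool's axes at that moment, turning the shorter way round; what a row does not reach only later rows make up. A row lasts 1/12 s, in which the tool goes at most 41.7 mm and 7.16 degrees, less where a joint would pass 70% of its speed; a pose out of reach is approached as far as the arm can. A call with a number of a shift or a turn outside -1 to 1 is refused whole. A call with a gripper value outside its range is refused whole. The fingers move at their own pace and stop on an object; "force" is the grip in N (left out, the last holds). Time passes only in rows, so rows that repeat a pose let the fingers close, or fill a call up. It gives the time, the measured TCP pose, the force and the opening at its end, in the units of the state.
- readout.read_state(): the state, without advancing time (a new reading comes with each control period).
- read_camera(name): name is "side" or "top" or "wrist"; returns the picture (420x560x3 uint8, red, green, blue); there is no depth.
- camera_params(name): a dict with "fovy" (degrees; the focal length in pixels is half the picture's height over the tangent of half this angle, whatever the lens; pixels are square), "cx", "cy" (the principal point, pixels), "rvec" (rotation vector, rad) and "tvec" (3), from world to camera coordinates, as OpenCV has them; the wrist camera has in their place "hand_eye" (4x4, takes a point from camera to tool coordinates, whose origin is the TCP and whose axes are the flange's). Camera axes: x right, y down, z forward; pixel columns grow to the right and rows downward; lengths in m; the calibration is good to about 2 mm. The wrist camera is an equidistant fisheye: a pixel r from the principal point sees the ray r / f radians off the axis. A picture is of the moment at which its call begins: read the wrist's pose just before it. camera_params takes no time and is no camera call.
- bot.finish_job(): hands the job in, once; it reports no verdict.
The state is a dict: "time": time; "q": joint angles; "joint_vel": joint speeds; "joint_torque": joint torques, N m; "tool_pos": TCP position; "tcp_rot": TCP orientation; "wrist_force": force on the tool from outside, world axes, zero at the start; "torque": the same for the moment, N m; "width": opening from 0.0 (shut) to 1.0 (fully open).
Only numpy, scipy, OpenCV 4.12 (cv2) and the standard library are available. Lean on these libraries where they do the work, as an engineer would, in place of code of your own. Each camera call takes 0.05 s, during which the arm holds its last target.

TASK

Clear the lab bench: with the closed fingertips, gently sweep the three loose screw caps over the bench, through the open mouth of the three-sided steel bay, until all three lie flat and wholly inside it. Only push them, never pinch or lift them or press hard on them, and leave the jar, the stopper and everything else standing where it is.

Things in the scene. Friction and masses are not known exactly. Their poses are not given: they have to be found in the camera images.
- cap1_center (a point): Centre (11 mm above its underside) of one of the three identical loose screw caps: a flat ribbed plastic disc, 44 mm across (ribs 45 mm) and 22 mm high, about 20 g, lying flat on the bench with its closed side up. It slides, and stays where it is left.
- cap1: The same screw cap; origin at the centre of its underside, z up its axis.
- cap2_center (a point): Centre (11 mm above its underside) of one of the three identical loose screw caps: a flat ribbed plastic disc, 44 mm across (ribs 45 mm) and 22 mm high, about 20 g, lying flat on the bench with its closed side up. It slides, and stays where it is left.
- cap2: The same screw cap; origin at the centre of its underside, z up its axis.
- cap3_center (a point): Centre (11 mm above its underside) of one of the three identical loose screw caps: a flat ribbed plastic disc, 44 mm across (ribs 45 mm) and 22 mm high, about 20 g, lying flat on the bench with its closed side up. It slides, and stays where it is left.
- cap3: The same screw cap; origin at the centre of its underside, z up its axis.
- bay: Three-sided steel collecting bay fixed to the bench, with no raised floor or sill: things slide straight in over the bench. Origin on the bench at the centre of the inside. Inside it measures 130 mm along its x (x from -65 mm at the open mouth to +65 mm at the back wall) and 180 mm along its y (-90 to +90 mm, side walls). Walls 30 mm high, 6 mm thick. The open mouth looks along its -x.
- stopper: Black rubber stopper standing on its wide end among the caps, 40 mm across the foot, 32 mm across the top, 42 mm high, loose; stays where it is. Origin at the centre of its underside.
- jar: Small closed amber glass jar standing among the caps, 50 mm across, 55 mm high, shouldered, with its own narrower lid (32 mm across) screwed on, loose; stays where it is. Origin at the centre of its underside.
- plate: 24-well plate lying at the far side of the bench, 86 mm (its x) by 128 mm (its y), 16 mm high, loose; stays. Origin at the centre of its underside.
- bottle: Closed bottle at the far side, 70 mm across, 140 mm high, loose; stays. Origin at the centre of its underside.
- beaker: Open glass beaker at the far side, 70 mm across, 60 mm high, loose; stays. Origin at the centre of its underside.

How it is judged:
By the outcome, as a careful person would: the job done as asked, in the order asked, and still so for the second after the job is handed in, with the robot touching nothing.
It also fails if it takes over 72 s, if anything falls off the work surface, if the arm or the gripper's body presses on something with over 40 N, if the wrist force passes 120 N, or if a joint passes its speed limit or range.

## Working session

There is one attempt and no reset: what is moved stays moved. The work goes in short steps, Python scripts to look and compute and a tool call to move; the robot and the scene stay as the last step left them, time stands still between calls to the robot, and variables do not carry over. Pictures are saved under pics/ and viewed, and the job is handed in when it is done.

Besides the shell and the picture viewer there is one more tool, called after ">>>" in YAML: its name, and indented under it one key for each argument. apply_moves: Moves the arm, as the interface text tells. Shift numbers are shares of 1000 mm and turn numbers shares of pi rad, none past 1 either way. Its arguments: {"type":"object","properties":{"plan":{"type":"array","items":{"type":"array","items":{"type":"array","items":{"type":"number","minimum":-1,"maximum":1}}}},"force":{"type":"number"}},"required":["plan"]}

```bash
mkdir -p pics; ls; python3 - <<'E'
from workcell import readout, read_camera, camera_params, bot
import cv2
s=readout.read_state();print(s)
for n in ("side","top"):
    im=read_camera(n);cv2.imwrite(f"pics/{n}0.png",im[:,:,::-1]);print(n,camera_params(n))
print(camera_params("wrist"))
E
```

```text
pics
{'time': 0.0, 'q': array([-1.17987447e+00,  2.64734946e-01,  1.60539745e+00, -1.19620428e-05,
        1.27374694e+00, -3.69029365e-02]), 'joint_vel': array([ 0.00018471,  0.00106039, -0.00076515,  0.0002923 , -0.00056832,
        0.00066748]), 'joint_torque': array([ 8.07918495e-04, -5.15107477e+01, -3.67311215e+01, -1.16884439e-04,
        1.29958894e-02, -8.87256306e-06]), 'tool_pos': array([ 0.27975599, -0.61346347,  0.22996168]), 'tcp_rot': array([-3.06779010e+00, -6.66440147e-01,  6.49701066e-04]), 'wrist_force': array([ 0.41937221, -0.27826478,  0.03745061]), 'torque': array([ 0.04917347, -0.02974006, -0.04378684]), 'width': 1.0006943159735688}
side {'fovy': 42.21063547859816, 'cx': 273.90536950373297, 'cy': 221.03733893684299, 'rvec': array([ 2.16040478,  0.39305388, -0.19384326]), 'tvec': array([-0.5842892 , -0.08610864,  1.4216594 ])}
top {'fovy': 46.12248001676813, 'cx': 276.1580579746398, 'cy': 214.68888859066348, 'rvec': array([ 2.20024523, -2.15580121,  0.09603957]), 'tvec': array([0.01208375, 0.62952663, 1.01538662])}
{'fovy': 65.70646984690485, 'cx': 281.136170196904, 'cy': 206.46085595558176, 'hand_eye': array([[ 1.74577065e-03, -9.45399547e-01, -3.25908958e-01,
         8.36866679e-02],
       [ 9.99998441e-01,  1.73688191e-03,  3.18250076e-04,
         9.44080827e-04],
       [ 2.65191896e-04, -3.25909005e-01,  9.45401105e-01,
        -1.43073979e-01],
       [ 0.00000000e+00,  0.00000000e+00,  0.00000000e+00,
         1.00000000e+00]])}
```

View pics/top0.png

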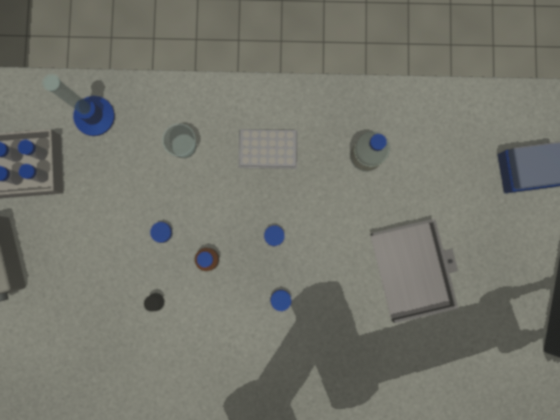

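View pics/side0.png

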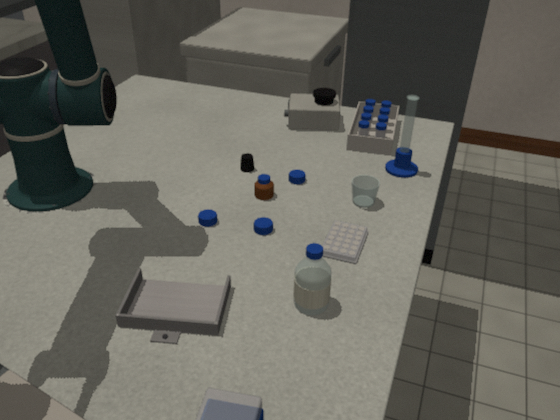

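The top view shows three blue caps at about (161,232), (274,235) and (281,300). The jar is at (207,259), the stopper at (154,302), and the bay around (412,270) with its mouth facing left. Next I'll measure these.

```bash
cat > h.py <<'E'
import numpy as np, cv2
from workcell import readout, read_camera, camera_params, bot
def cam(n):
    p=camera_params(n); f=210/np.tan(np.radians(p['fovy'])/2)
    R=cv2.Rodrigues(np.array(p['rvec']))[0]; return f,p['cx'],p['cy'],R,np.array(p['tvec'])
def ray(n,u,v,z):
    f,cx,cy,R,t=cam(n); d=R.T@np.array([(u-cx)/f,(v-cy)/f,1]); c=-R.T@t
    return c+d*(z-c[2])/d[2]
def proj(n,P):
    f,cx,cy,R,t=cam(n); c=R@np.array(P)+t; return f*c[0]/c[2]+cx,f*c[1]/c[2]+cy
def blue(im,lo=(105,120,50),hi=(130,255,255)):
    hsv=cv2.cvtColor(im,cv2.COLOR_RGB2HSV); m=cv2.inRange(hsv,lo,hi)
    cs,_=cv2.findContours(m,cv2.RETR_EXTERNAL,cv2.CHAIN_APPROX_NONE)
    out=[]
    for c in cs:
        a=cv2.contourArea(c)
        if a>40:
            M=cv2.moments(c); out.append((M['m10']/M['m00'],M['m01']/M['m00'],a))
    return out
E
python3 - <<'E'
from h import *
top=cv2.imread('pics/top0.png')[:,:,::-1].copy(); side=cv2.imread('pics/side0.png')[:,:,::-1].copy()
for n,im in(("top",top),("side",side)):
    for u,v,a in blue(im): print(n,round(u),round(v),a,ray(n,u,v,0.018).round(4))
print("top cam", -cam("top")[3].T@cam("top")[4])
cv2.imwrite('pics/bay.png',cv2.resize(top[200:340,350:490],None,fx=4.2,fy=4.2,interpolation=cv2.INTER_CUBIC)[:,:,::-1])
cv2.imwrite('pics/caps.png',cv2.resize(top[200:340,130:310],None,fx=4,fy=4,interpolation=cv2.INTER_CUBIC)[:,:,::-1])
E
```

```text
top 280 300 275.0 [0.4503 0.0122 0.018 ]
top 204 259 136.0 [0.5326 0.1746 0.018 ]
top 274 235 257.0 [0.5862 0.0289 0.018 ]
top 160 232 269.5 [0.5883 0.27   0.018 ]
top 3 173 69.5 [0.7071 0.6123 0.018 ]
top 26 171 148.5 [0.7129 0.5626 0.018 ]
top 509 172 62.5 [ 0.733  -0.4748  0.018 ]
top 3 149 58.5 [0.7591 0.6167 0.018 ]
top 25 147 151.5 [0.7653 0.568  0.018 ]
top 378 142 159.0 [ 0.7927 -0.1915  0.018 ]
top 95 117 988.0 [0.8346 0.422  0.018 ]
side 314 251 191.0 [ 0.7278 -0.0279  0.018 ]
side 263 226 243.5 [0.5893 0.0192 0.018 ]
side 207 218 226.0 [0.4546 0.0028 0.018 ]
side 264 179 75.5 [0.5143 0.2164 0.018 ]
side 297 177 168.0 [0.5916 0.2583 0.018 ]
side 402 165 546.0 [0.8415 0.4223 0.018 ]
side 383 115 229.5 [0.7299 0.7309 0.018 ]
side 367 113 217.5 [0.677  0.7237 0.018 ]
top cam [0.5392549  0.02589529 1.0658299 ]
```

View pics/bay.png

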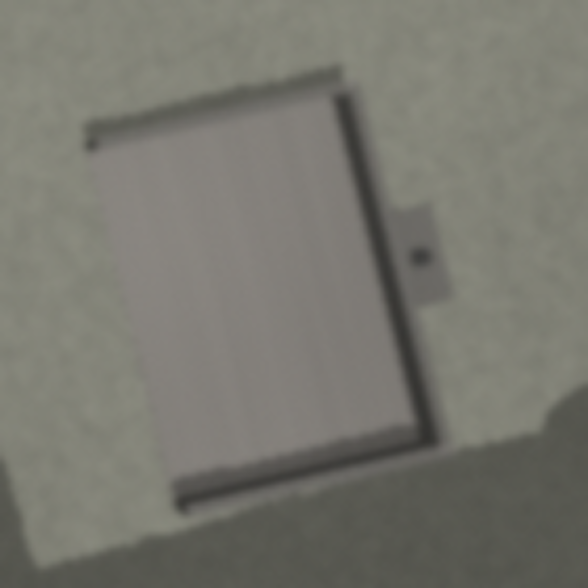

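View pics/caps.png

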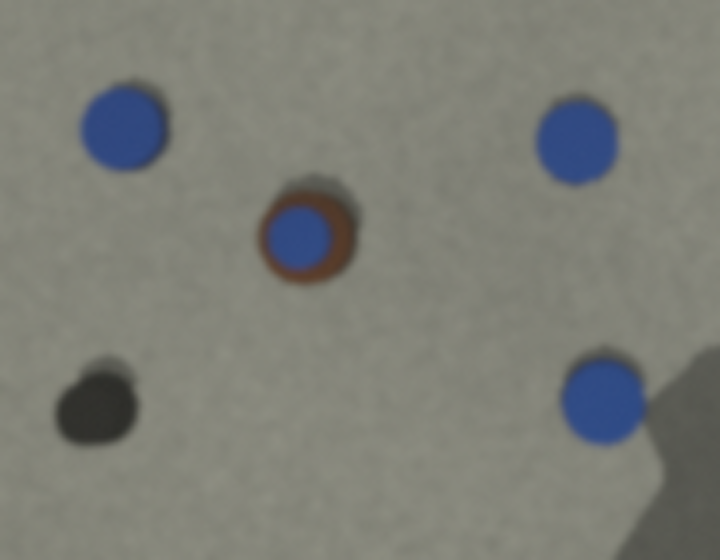

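The bay crop shows the inner floor clearly, with the mouth on the left from about (95,150) to (172,478). Next I'll compute the bay frame and put everything in it.

```bash
cat > geo.py <<'E'
from h import *
cr=[(95,150),(335,97),(416,428),(173,480)]  # mouth-up, back-up, back-low, mouth-low (floor)
P=[ray("top",350+u/4.2-.4,200+v/4.2-.4,0.0)[:2] for u,v in cr]
E
python3 - <<'E'
from geo import *
for p in P: print(p.round(4))
for i,j in((0,1),(3,2),(0,3),(1,2)): d=P[j]-P[i]; print(i,j,np.linalg.norm(d).round(4),np.degrees(np.arctan2(d[1],d[0])).round(1))
# wall tops at z=.03: outer corner points
for nm,u,v in (("mouth-up top",88,125),("back-up outer",345,68),("mouth-low in",178,495),("back-low outer",440,440)):
    print(nm,ray("top",350+u/4.2-.4,200+v/4.2-.4,0.03).round(4))
top=cv2.imread('pics/top0.png')[:,:,::-1].copy()
for nm,u,v,z in (("jar lid",204.3,259,.055),("jar shoulder",207,259,.035),("stopper",154,302,.02)):
    print(nm,ray("top",u,v,z).round(4))
for u,v,a in blue(top):
    if 250<a<280: print("cap",ray("top",u,v,.021).round(4))
E
```

```text
[ 0.591  -0.1837]
[ 0.6209 -0.3075]
[ 0.4528 -0.3476]
[ 0.4242 -0.2239]
0 1 0.1274 -76.4
3 2 0.127 -77.0
0 3 0.1716 -166.4
1 2 0.1729 -166.6
mouth-up top [ 0.602  -0.1742  0.03  ]
back-up outer [ 0.6333 -0.3032  0.03  ]
mouth-low in [ 0.4202 -0.2193  0.03  ]
back-low outer [ 0.4496 -0.3489  0.03  ]
jar lid [0.533  0.1697 0.055 ]
jar shoulder [0.533  0.1669 0.035 ]
stopper [0.441 0.277 0.02 ]
cap [0.4506 0.0122 0.021 ]
cap [0.5861 0.0289 0.021 ]
cap [0.5882 0.2693 0.021 ]
```

```bash
cat > plan.py <<'E'
from h import *
from scipy.spatial.transform import Rotation as Ro
C=np.array([.522,-.266]); a=np.radians(-76.6); ex=np.array([np.cos(a),np.sin(a)]); ey=np.array([-ex[1],ex[0]])
def w(x,y): return C+x*ex+y*ey
def b(p): d=np.array(p)[:2]-C; return np.array([d@ex,d@ey])
def Rdown(yaw): 
    c,s=np.cos(yaw),np.sin(yaw); return np.array([[c,s,0],[s,-c,0],[0,0,-1.]])
def rel(p0,R0,p1,R1):
    return np.r_[R0.T@(np.array(p1)-p0), Ro.from_matrix(R0.T@R1).as_rotvec()/np.pi].round(4)
def state():
    s=readout.read_state(); return s['tool_pos'],Ro.from_rotvec(s['tcp_rot']).as_matrix()
def push(cap,tgt,back=.058,front=.0335):
    """pre xy, end xy, yaw with tool -x leading"""
    cap,tgt=np.array(cap)[:2],np.array(tgt)[:2]; d=(tgt-cap)/np.linalg.norm(tgt-cap)
    return cap-back*d, tgt-front*d, np.arctan2(-d[1],-d[0]), np.linalg.norm(tgt-cap)
E
python3 - <<'E'
from plan import *
p,R=state()
A,B,Cc=(.5861,.0289),(.4506,.0122),(.5882,.2693)
for n,q in(("A",A),("B",B),("C",Cc),("jar",(.533,.168)),("stop",(.441,.277))): print(n,b(q).round(3))
pre,end,yaw,L=push(A,w(.035,-.005))
print(pre,end,np.degrees(yaw),L)
print("hover",rel(p,R,[*pre,.12],Rdown(yaw)))
E
```

```text
A [-0.272  0.131]
B [-0.287 -0.005]
C [-0.505  0.188]
jar [-0.42   0.111]
stop [-0.547  0.047]
[0.59661473 0.08593894] [ 0.53132046 -0.26826099] 79.55518513760943 0.33566792148823926
hover [ 5.785e-01 -5.048e-01  1.112e-01 -6.000e-04 -3.000e-04 -3.058e-01]
```

>>> apply_moves:
  plan:
    - [[0.578,-0.505,0.11,0,0,-0.306,1],[0.578,-0.505,0.11,0,0,-0.306,1],[0.578,-0.505,0.11,0,0,-0.306,1],[0.578,-0.505,0.11,0,0,-0.306,1],[0.578,-0.505,0.11,0,0,-0.306,1],[0.578,-0.505,0.11,0,0,-0.306,1],[0.578,-0.505,0.11,0,0,-0.306,1],[0.578,-0.505,0.11,0,0,-0.306,1]]
  force: 20

```text
time: 0.77
tool_pos: [0.4161, -0.3115, 0.1833]
tcp_rot: [-2.408, -2.017, 0.0]
wrist_force: [0.8, 0.7, 0.5]
width: 0.001
```

```bash
cat > go.py <<'E'
from plan import *
import sys
x,y,z,yd=map(float,sys.argv[1:5]); p,R=state(); s=readout.read_state()
print("t",round(s['time'],2),"p",p.round(4),"yaw",np.degrees(np.arctan2(R[1,0],R[0,0])).round(1),"F",s['wrist_force'].round(1),"w",round(s['width'],2))
print(rel(p,R,[x,y,z],Rdown(np.radians(yd))))
E
python3 go.py .5966 .0859 .12 79.56
```

```text
t 0.77 p [ 0.4161 -0.3115  0.1833] yaw 79.9 F [0.8 0.7 0.5] w 0.0
[ 4.228e-01  1.081e-01  6.340e-02 -1.000e-04 -1.000e-04  1.900e-03]
```

>>> apply_moves:
  plan:
    - [[0.423,0.108,0.063,0,0,0,1],[0.423,0.108,0.063,0,0,0,1],[0.423,0.108,0.063,0,0,0,1],[0.423,0.108,0.063,0,0,0,1],[0.423,0.108,0.063,0,0,0,1],[0.423,0.108,0.063,0,0,0,1],[0.423,0.108,0.063,0,0,0,1],[0.423,0.108,0.063,0,0,0,1]]

```text
time: 1.43
tool_pos: [0.5542, -0.0118, 0.1358]
tcp_rot: [-2.413, -2.011, 0.001]
wrist_force: [0.3, -0.9, -0.3]
width: 0.003
```

```bash
python3 go.py .5966 .0859 .12 79.56;python3 go.py .5966 .0859 .008 79.56
```

```text
t 1.43 p [ 0.5542 -0.0118  0.1358] yaw 79.6 F [ 0.3 -0.9 -0.3] w 0.0
[ 1.038e-01  2.410e-02  1.580e-02 -1.000e-04  0.000e+00  2.000e-04]
t 1.43 p [ 0.5542 -0.0118  0.1358] yaw 79.6 F [ 0.3 -0.9 -0.3] w 0.0
[ 1.038e-01  2.420e-02  1.278e-01 -1.000e-04  0.000e+00  2.000e-04]
```

>>> apply_moves:
  plan:
    - [[0.04,0.01,0.006,0,0,0,1],[0.08,0.019,0.012,0,0,0,1],[0.104,0.024,0.016,0,0,0,1],[0.104,0.024,0.04,0,0,0,1],[0.104,0.024,0.075,0,0,0,1],[0.104,0.024,0.105,0,0,0,1],[0.104,0.024,0.122,0,0,0,1],[0.104,0.024,0.128,0,0,0,1]]

```text
time: 2.1
tool_pos: [0.5925, 0.0839, 0.0038]
tcp_rot: [-2.41, -2.008, 0.01]
wrist_force: [-0.5, -0.8, -0.2]
width: -0.001
```

```bash
python3 go.py .5313 -.2683 .008 79.56; python3 - <<'E'
from h import *
for n in("top","wrist"):
    im=read_camera(n);cv2.imwrite(f"pics/{n}1.png",im[:,:,::-1])
E
```

```text
t 2.1 p [0.5925 0.0839 0.0038] yaw 79.6 F [-0.5 -0.8 -0.2] w -0.0
[-3.575e-01  3.200e-03 -3.400e-03 -2.500e-03  7.000e-04  3.000e-04]
```

View pics/top1.png

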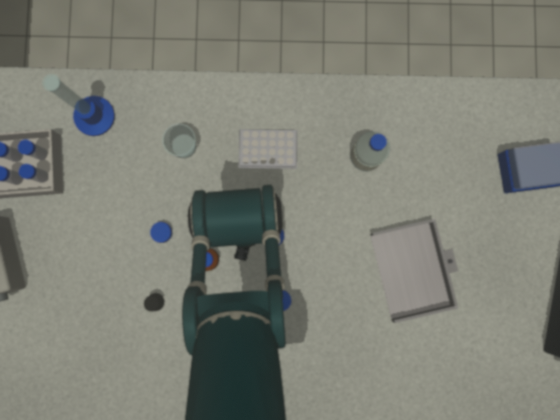

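View pics/wrist1.png

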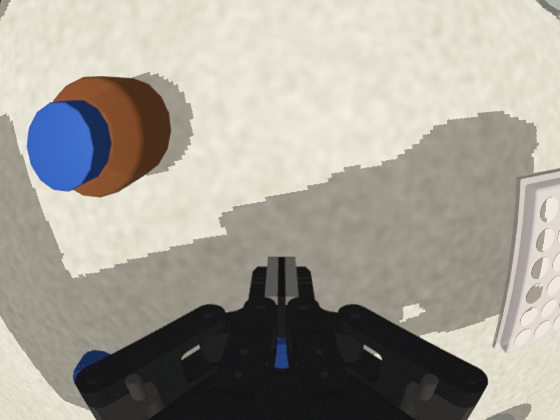

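The wrist view shows the shut fingers at (282,270) with cap A directly ahead of them, blue at (283,350). The jar is clear at (90,140).

>>> apply_moves:
  plan:
    - [[-0.008,0.003,-0.004,0,0,0,1],[-0.015,0.003,-0.004,0,0,0,1],[-0.02,0.003,-0.004,0,0,0,1],[-0.026,0.003,-0.004,0,0,0,1],[-0.034,0.003,-0.004,0,0,0,1],[-0.044,0.003,-0.004,0,0,0,1],[-0.056,0.003,-0.004,0,0,0,1],[-0.069,0.003,-0.004,0,0,0,1]]

```text
time: 2.87
tool_pos: [0.5867, 0.0145, 0.0125]
tcp_rot: [2.413, 2.011, 0.0]
wrist_force: [-0.1, -0.2, -0.2]
width: -0.001
```

```bash
python3 go.py .5313 -.2683 .008 79.56; python3 - <<'E'
from h import *
for n in("side",):
    im=read_camera(n);cv2.imwrite(f"pics/{n}2.png",im[:,:,::-1])
E
```

```text
t 2.87 p [0.5867 0.0145 0.0125] yaw 79.6 F [-0.1 -0.2 -0.2] w -0.0
[-2.882e-01 -3.400e-03  4.500e-03  0.000e+00  0.000e+00  2.000e-04]
```

View pics/side2.png

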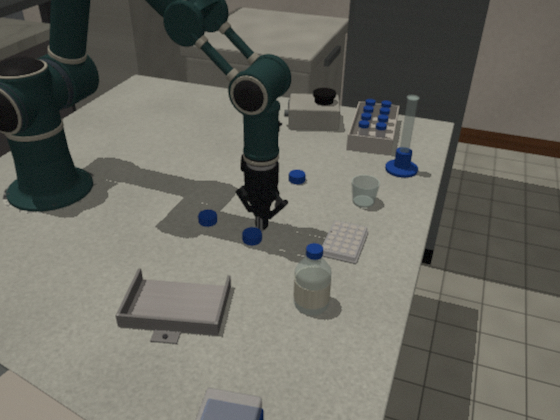

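The side view shows cap A at (252,237), moving ahead of the fingertips. I'll keep going.

>>> apply_moves:
  plan:
    - [[-0.014,-0.001,0.002,0,0,0,1],[-0.028,-0.002,0.004,0,0,0,1],[-0.042,-0.003,0.004,0,0,0,1],[-0.056,-0.003,0.004,0,0,0,1],[-0.07,-0.003,0.004,0,0,0,1],[-0.084,-0.003,0.004,0,0,0,1],[-0.098,-0.003,0.004,0,0,0,1],[-0.112,-0.003,0.004,0,0,0,1]]

```text
time: 3.58
tool_pos: [0.5636, -0.0955, 0.0085]
tcp_rot: [2.414, 2.01, 0.0]
wrist_force: [1.1, -1.5, 0.4]
width: -0.002
```

```bash
python3 go.py .5313 -.2683 .008 79.56; python3 - <<'E'
from h import *
for n in("side",):
    im=read_camera(n);cv2.imwrite(f"pics/{n}3.png",im[120:360,60:400,::-1])
E
```

```text
t 3.58 p [ 0.5636 -0.0955  0.0085] yaw 79.6 F [ 1.1 -1.5  0.4] w -0.0
[-1.758e-01 -5.000e-04  5.000e-04  1.000e-04  0.000e+00  1.000e-04]
```

View pics/side3.png

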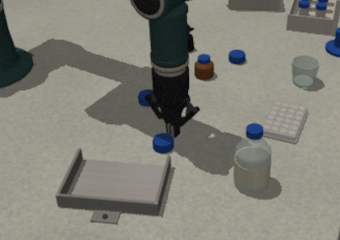

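```bash
python3 - <<'E'
from plan import *
im=cv2.imread('pics/side3.png')[:,:,::-1].copy()
for u,v,a in blue(im):
    q=ray("side",u+60,v+120,.011); print(round(u),round(v),a,q.round(4),b(q).round(4))
im=cv2.imread('pics/side0.png')[:,:,::-1].copy()
for u,v,a in blue(im):
    q=ray("side",u,v,.011); print(round(u),round(v),a,q.round(4),b(q).round(4))
E
```

```text
163 143 305.5 [ 0.5546 -0.1276  0.011 ] [-0.1271  0.0638]
254 131 191.0 [ 0.7255 -0.0193  0.011 ] [-0.1928  0.2552]
143 97 101.0 [0.4399 0.0099 0.011 ] [-0.2874 -0.0159]
204 59 76.5 [0.5102 0.227  0.011 ] [-0.4823  0.1028]
237 57 167.0 [0.5879 0.2697 0.011 ] [-0.5058  0.1883]
334 45 204.0 [0.8206 0.426  0.011 ] [-0.604   0.4508]
321 5 69.5 [0.7356 0.6689 0.011 ] [-0.86    0.4244]
304 4 56.5 [0.6826 0.6565 0.011 ] [-0.8601  0.37  ]
314 251 191.0 [ 0.7255 -0.0193  0.011 ] [-0.1928  0.2552]
263 226 243.5 [0.5858 0.0282 0.011 ] [-0.2714  0.1302]
207 218 226.0 [0.4498 0.0116 0.011 ] [-0.2868 -0.0059]
264 179 75.5 [0.51   0.2272 0.011 ] [-0.4826  0.1027]
297 177 168.0 [0.588  0.2696 0.011 ] [-0.5057  0.1884]
402 165 546.0 [0.8403 0.4351 0.011 ] [-0.6083  0.4722]
383 115 229.5 [0.7277 0.7467 0.011 ] [-0.9374  0.4348]
367 113 217.5 [0.6743 0.7393 0.011 ] [-0.9426  0.3811]
```

>>> apply_moves:
  plan:
    - [[-0.014,0,0,0,0,0,1],[-0.028,0,0,0,0,0,1],[-0.042,0,0,0,0,0,1],[-0.056,0,0,0,0,0,1],[-0.07,0,0,0,0,0,1],[-0.084,0,0,0,0,0,1],[-0.098,0,0,0,0,0,1],[-0.11,0,0,0,0,0,1]]

```text
time: 4.3
tool_pos: [0.5436, -0.2038, 0.0084]
tcp_rot: [2.414, 2.01, -0.0]
wrist_force: [-0.1, 0.6, -0.2]
width: 0.003
```

```bash
cat > caps.py <<'E'
from plan import *
import sys
for n in sys.argv[2:]:
    im=read_camera(n); cv2.imwrite(f"pics/{n}{sys.argv[1]}.png",im[:,:,::-1])
    for u,v,a in blue(im):
        q=ray(n,u,v,.011 if n=="side" else .021)
        if .3<q[0]<.72 and abs(q[1])<.4: print(n,round(u),round(v),a,q[:2].round(4),"bay",b(q).round(4))
E
python3 go.py .5313 -.2683 .008 79.56; python3 caps.py 4 side
```

```text
t 4.3 p [ 0.5436 -0.2038  0.0084] yaw 79.6 F [-0.1  0.6 -0.2] w 0.0
[-0.0657 -0.0004  0.0004  0.      0.      0.0001]
side 191 293 365.0 [ 0.5343 -0.2356] bay [-0.0267  0.0191]
side 264 179 76.5 [0.5102 0.227 ] bay [-0.4823  0.1028]
side 297 177 168.0 [0.588  0.2696] bay [-0.5057  0.1884]
```

>>> apply_moves:
  plan:
    - [[-0.012,0,0,0,0,0,1],[-0.024,0,0,0,0,0,1],[-0.035,0,0,0,0,0,1],[-0.044,0,0,0,0,0,1],[-0.052,0,0,0,0,0,1],[-0.058,0,0,0,0,0,1],[-0.062,0,0,0,0,0,1],[-0.064,0,0,0,0,0,1]]

```text
time: 5.02
tool_pos: [0.5322, -0.2656, 0.0083]
tcp_rot: [-2.414, -2.01, -0.0]
wrist_force: [-0.5, 0.8, 0.5]
width: 0.002
```

```bash
python3 caps.py 5 side; python3 - <<'E'
from plan import *
B=(.4506,.0122)
pre,end,yaw,L=push(B,w(.03,-.056)); print(pre,end,np.degrees(yaw),L)
p,R=state(); print("hover",rel(p,R,[*pre,.09],Rdown(yaw)))
E
```

```text
side 171 309 301.5 [ 0.5202 -0.2906] bay [ 0.0235 -0.0075]
side 207 218 228.0 [0.4495 0.0117] bay [-0.2869 -0.0061]
side 264 179 76.5 [0.5102 0.227 ] bay [-0.4823  0.1028]
side 297 177 168.0 [0.5879 0.2695] bay [-0.5057  0.1882]
[0.44628913 0.07003957] [ 0.47198709 -0.27475382] 94.26245773133904 0.32124972017265274
hover [ 0.3146 -0.1453 -0.0817  0.      0.     -0.0816]
```

View pics/side5.png

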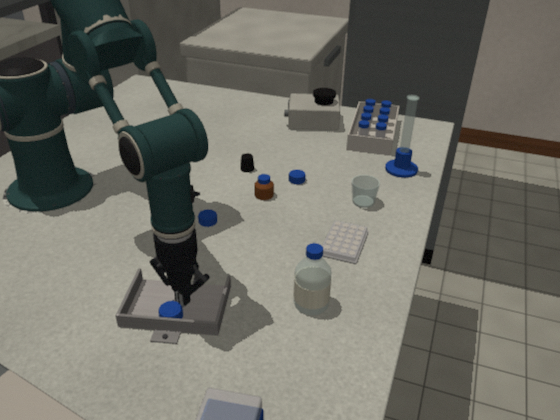

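Cap A is inside the bay at (171,309). Next I'll lift off and move behind cap B.

>>> apply_moves:
  plan:
    - [[0.01,0,-0.005,0,0,0,1],[0.02,0,-0.035,0,0,0,1],[0.035,-0.01,-0.065,0,0,-0.02,1],[0.07,-0.03,-0.082,0,0,-0.04,1],[0.107,-0.047,-0.082,0,0,-0.06,1],[0.144,-0.064,-0.082,0,0,-0.08,1],[0.181,-0.081,-0.082,0,0,-0.082,1],[0.218,-0.098,-0.082,0,0,-0.082,1]]

```text
time: 5.73
tool_pos: [0.4745, -0.0304, 0.0911]
tcp_rot: [2.135, 2.304, 0.002]
wrist_force: [0.7, 0.5, -0.3]
width: -0.004
```

```bash
python3 go.py .4463 .070 .09 94.26
```

```text
t 5.73 p [ 0.4745 -0.0304  0.0911] yaw 94.4 F [ 0.7  0.5 -0.3] w -0.0
[ 1.023e-01 -2.040e-02  1.100e-03  4.000e-04 -1.000e-04  6.000e-04]
```

>>> apply_moves:
  plan:
    - [[0.038,-0.008,0,0,0,0,1],[0.076,-0.016,0.0,0,0,0,1],[0.1,-0.02,0.003,0,0,0,1],[0.104,-0.021,0.02,0,0,0,1],[0.104,-0.021,0.045,0,0,0,1],[0.104,-0.021,0.068,0,0,0,1],[0.104,-0.021,0.079,0,0,0,1],[0.104,-0.021,0.082,0,0,0,1]]

```text
time: 6.4
tool_pos: [0.444, 0.0697, 0.0065]
tcp_rot: [-2.132, -2.303, 0.005]
wrist_force: [-0.8, 0.1, 0.1]
width: 0.0
```

```bash
python3 go.py .472 -.2748 .008 94.26;python3 caps.py 6 side
```

```text
t 6.4 p [0.444  0.0697 0.0065] yaw 94.4 F [-0.8  0.1  0.1] w 0.0
[-0.3456  0.0014 -0.0015 -0.0015 -0.      0.0008]
side 171 310 294.0 [ 0.52   -0.2913] bay [ 0.0241 -0.0078]
side 207 218 226.0 [0.4495 0.0119] bay [-0.2872 -0.0061]
side 264 179 76.5 [0.5102 0.227 ] bay [-0.4823  0.1028]
side 297 177 168.0 [0.588  0.2696] bay [-0.5057  0.1884]
```

>>> apply_moves:
  plan:
    - [[-0.008,0,0,0,0,0,1],[-0.015,0,0,0,0,0,1],[-0.02,0,0,0,0,0,1],[-0.026,0,0,0,0,0,1],[-0.034,0,0,0,0,0,1],[-0.044,0,0,0,0,0,1],[-0.056,0,0,0,0,0,1],[-0.069,0,0,0,0,0,1]]

```text
time: 7.12
tool_pos: [0.4519, -0.0008, 0.0086]
tcp_rot: [2.135, 2.304, 0.0]
wrist_force: [-0.2, -0.4, 0.9]
width: 0.005
```

>>> apply_moves:
  plan:
    - [[-0.014,0,0,0,0,0,1],[-0.028,0,0,0,0,0,1],[-0.042,0,0,0,0,0,1],[-0.056,0,0,0,0,0,1],[-0.07,0,0,0,0,0,1],[-0.084,0,0,0,0,0,1],[-0.098,0,0,0,0,0,1],[-0.112,0,0,0,0,0,1]]

```text
time: 7.78
tool_pos: [0.4601, -0.1129, 0.0085]
tcp_rot: [2.136, 2.303, 0.0]
wrist_force: [-0.1, 1.0, -0.2]
width: 0.0
```

```bash
python3 go.py .472 -.2748 .008 94.26;python3 caps.py 7 side top
```

```text
t 7.78 p [ 0.4601 -0.1129  0.0085] yaw 94.3 F [-0.1  1.  -0.2] w 0.0
[-0.1623 -0.0003  0.0005  0.      0.      0.0003]
side 171 310 295.0 [ 0.5199 -0.2913] bay [ 0.0241 -0.0079]
side 179 258 297.0 [ 0.4604 -0.146 ] bay [-0.131  -0.0321]
side 264 179 77.5 [0.5101 0.2273] bay [-0.4826  0.1027]
side 297 177 167.0 [0.5879 0.2697] bay [-0.5058  0.1883]
top 427 268 285.5 [ 0.5236 -0.2959] bay [ 0.0294 -0.0053]
top 204 259 136.0 [0.5327 0.1742] bay [-0.4257  0.1124]
top 160 232 269.5 [0.5882 0.2693] bay [-0.5054  0.1884]
```

View pics/top7.png

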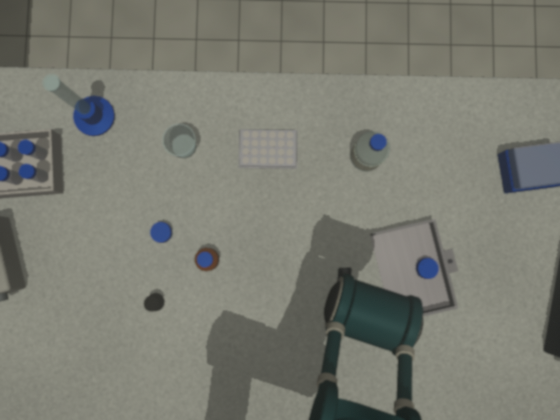

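View pics/side7.png

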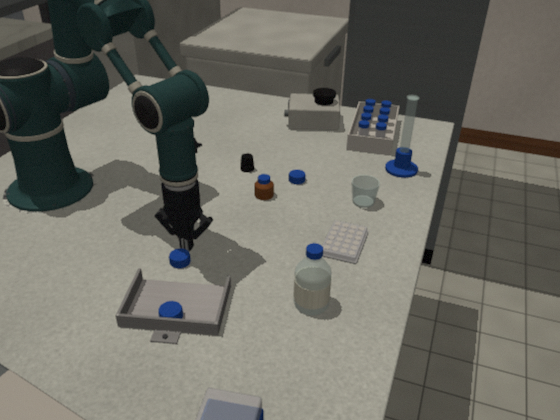

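Both views agree. Cap A is in the bay at (427,268), and cap B is at (179,258) in the side view, just outside the mouth and on course.

>>> apply_moves:
  plan:
    - [[-0.014,0,0,0,0,0,1],[-0.028,0,0,0,0,0,1],[-0.042,0,0,0,0,0,1],[-0.056,0,0,0,0,0,1],[-0.07,0,0,0,0,0,1],[-0.084,0,0,0,0,0,1],[-0.096,0,0,0,0,0,1],[-0.106,0,0,0,0,0,1]]

```text
time: 8.55
tool_pos: [0.4684, -0.2183, 0.0084]
tcp_rot: [2.136, 2.304, 0.0]
wrist_force: [0.5, -0.6, -0.3]
width: -0.001
```

>>> apply_moves:
  plan:
    - [[-0.01,0,0,0,0,0,1],[-0.02,0,0,0,0,0,1],[-0.029,0,0,0,0,0,1],[-0.036,0,0,0,0,0,1],[-0.041,0,0,0,0,0,1],[-0.045,0,0,0,0,0,1],[-0.048,0,0,0,0,0,1],[-0.05,0,0,0,0,0,1]]

```text
time: 9.22
tool_pos: [0.4721, -0.267, 0.0083]
tcp_rot: [-2.135, -2.304, -0.0]
wrist_force: [-0.0, -0.4, 0.3]
width: -0.001
```

```bash
python3 caps.py 8 side; python3 - <<'E'
from plan import *
B=(.5882,.2693)
# segment 1 of cap C: keep away from jar
pre,end,yaw,L=push(B,w(-.32,.185)); print(pre,end,np.degrees(yaw),L, w(-.32,.185))
p,R=state(); print(p); print("hover",rel(p,R,[*pre,.10],Rdown(yaw)))
E
```

```text
side 157 307 671.5 [ 0.4932 -0.295 ] bay [ 0.0216 -0.0347]
side 264 179 75.5 [0.5104 0.227 ] bay [-0.4823  0.103 ]
side 297 177 168.0 [0.588  0.2696] bay [-0.5057  0.1884]
[0.57581149 0.32596149] [0.62064878 0.12088854] 102.3331080442347 0.18541736065673464 [0.62780421 0.08816164]
[ 0.47212973 -0.26727534  0.00839997]
hover [ 5.836e-01  1.484e-01 -9.170e-02  0.000e+00  1.000e-04 -4.430e-02]
```

View pics/side8.png

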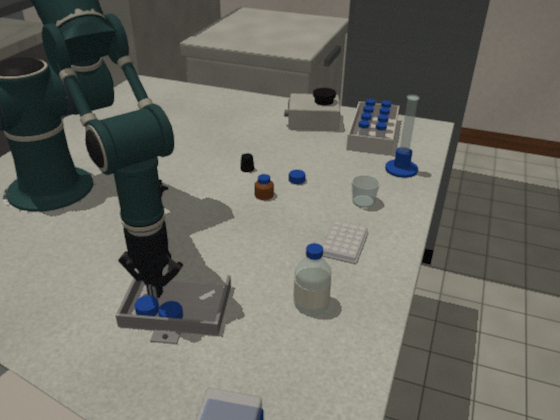

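Caps A and B are both in the bay, at (171,309) and (147,306). Next I'll go over to cap C.

>>> apply_moves:
  plan:
    - [[0.01,0,-0.005,0,0,0,1],[0.02,0.002,-0.035,0,0,0,1],[0.035,0.006,-0.068,0,0,-0.01,1],[0.06,0.014,-0.092,0,0,-0.02,1],[0.098,0.024,-0.1,0,0,-0.03,1],[0.137,0.034,-0.1,0,0,-0.044,1],[0.176,0.044,-0.1,0,0,-0.044,1],[0.215,0.054,-0.1,0,0,-0.044,1]]

```text
time: 9.93
tool_pos: [0.5094, -0.0459, 0.1094]
tcp_rot: [1.971, 2.445, 0.002]
wrist_force: [0.8, 0.9, -0.0]
width: 0.003
```

```bash
python3 go.py .5758 .326 .10 102.33; python3 caps.py 9 top
```

```text
t 9.93 p [ 0.5094 -0.0459  0.1094] yaw 102.3 F [ 0.8  0.9 -0. ] w 0.0
[ 3.493e-01  1.439e-01  9.500e-03  5.000e-04  1.000e-04 -4.000e-04]
top 429 292 292.5 [ 0.473  -0.2985] bay [ 0.0202 -0.0552]
top 427 268 288.5 [ 0.5236 -0.2959] bay [ 0.0294 -0.0054]
top 204 259 137.0 [0.5327 0.1743] bay [-0.4258  0.1124]
top 160 232 270.5 [0.5882 0.2692] bay [-0.5053  0.1884]
```

>>> apply_moves:
  plan:
    - [[0.038,0.016,0,0,0,0,1],[0.076,0.031,0,0,0,0,1],[0.114,0.047,0,0,0,0,1],[0.152,0.063,0,0,0,0,1],[0.19,0.078,0,0,0,0,1],[0.228,0.094,0,0,0,0,1],[0.266,0.11,0,0,0,0,1],[0.304,0.125,0,0,0,0,1]]

```text
time: 10.65
tool_pos: [0.5663, 0.2778, 0.1087]
tcp_rot: [-1.97, -2.447, -0.0]
wrist_force: [1.1, -0.5, 0.9]
width: 0.004
```

```bash
python3 go.py .5758 .326 .008 102.33
```

```text
t 10.65 p [0.5663 0.2778 0.1087] yaw 102.3 F [ 1.1 -0.5  0.9] w 0.0
[ 0.0451  0.0196  0.1007 -0.     -0.     -0.    ]
```

>>> apply_moves:
  plan:
    - [[0.03,0.014,0,0,0,0,1],[0.045,0.019,0.003,0,0,0,1],[0.045,0.019,0.02,0,0,0,1],[0.045,0.019,0.045,0,0,0,1],[0.045,0.019,0.07,0,0,0,1],[0.045,0.019,0.088,0,0,0,1],[0.045,0.019,0.098,0,0,0,1],[0.045,0.019,0.1,0,0,0,1]]

```text
time: 11.32
tool_pos: [0.5735, 0.3218, 0.0055]
tcp_rot: [-1.97, -2.444, 0.008]
wrist_force: [-1.3, -0.5, 0.3]
width: 0.002
```

```bash
python3 caps.py 10 side; python3 go.py .6206 .1209 .008 102.33
```

```text
side 157 308 665.0 [ 0.4932 -0.2952] bay [ 0.0217 -0.0348]
side 264 179 73.0 [0.5105 0.2266] bay [-0.4819  0.103 ]
side 297 177 171.0 [0.5879 0.2693] bay [-0.5055  0.1882]
t 11.37 p [0.5745 0.3223 0.0068] yaw 102.3 F [ 0.1 -0.2  0.1] w -0.0
[-0.2066  0.0022 -0.001  -0.0011  0.0003 -0.0003]
```

View pics/side10.png

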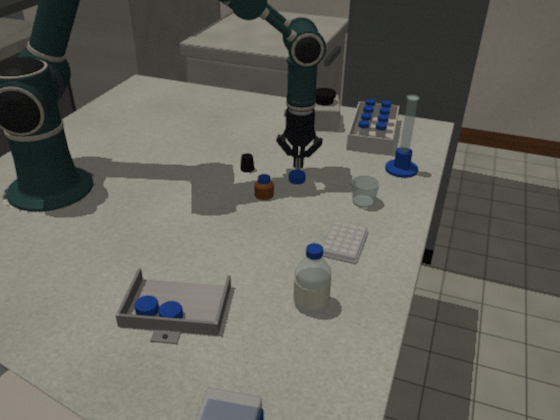

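Caps A and B sit clear inside the bay. The fingers are down behind cap C at (297,177), and the jar is untouched at (264,187).

>>> apply_moves:
  plan:
    - [[-0.008,0,0,0,0,0,1],[-0.015,0,0,0,0,0,1],[-0.02,0,0,0,0,0,1],[-0.026,0,0,0,0,0,1],[-0.034,0,0,0,0,0,1],[-0.044,0,0,0,0,0,1],[-0.056,0,0,0,0,0,1],[-0.069,0,0,0,0,0,1]]

```text
time: 12.03
tool_pos: [0.5911, 0.2547, 0.0086]
tcp_rot: [1.971, 2.446, 0.0]
wrist_force: [0.2, -0.5, -0.3]
width: 0.0
```

```bash
python3 caps.py 11 side; python3 go.py .6206 .1209 .008 102.33
```

```text
side 157 308 665.0 [ 0.4932 -0.2952] bay [ 0.0217 -0.0348]
side 294 186 182.0 [0.5979 0.2217] bay [-0.4568  0.1869]
side 264 179 73.0 [0.5105 0.2266] bay [-0.4819  0.103 ]
t 12.08 p [0.5914 0.2522 0.0083] yaw 102.2 F [-0.  -0.4 -1.2] w 0.0
[-0.1345  0.0008  0.0005 -0.0002  0.0005 -0.0006]
```

>>> apply_moves:
  plan:
    - [[-0.014,0,0,0,0,0,1],[-0.028,0,0,0,0,0,1],[-0.042,0,0,0,0,0,1],[-0.056,0,0,0,0,0,1],[-0.07,0,0,0,0,0,1],[-0.084,0,0,0,0,0,1],[-0.096,0,0,0,0,0,1],[-0.106,0,0,0,0,0,1]]

```text
time: 12.75
tool_pos: [0.6136, 0.1506, 0.0084]
tcp_rot: [1.972, 2.445, -0.0]
wrist_force: [-0.4, 0.6, -0.1]
width: -0.001
```

>>> apply_moves:
  plan:
    - [[-0.009,0,0,0,0,0,1],[-0.016,0,0,0,0,0,1],[-0.021,0,0,0,0,0,1],[-0.024,0,0,0,0,0,1],[-0.026,0,0,0,0,0,1],[-0.027,0,0,0,0,0,1],[-0.017,0,-0.002,0,0,0,1],[0.0,0,-0.02,0,0,0,1]]

```text
time: 13.42
tool_pos: [0.6103, 0.1513, 0.0252]
tcp_rot: [-1.971, -2.441, 0.008]
wrist_force: [-0.0, 0.5, -0.6]
width: -0.002
```

```bash
python3 caps.py 12 side top; python3 go.py .6206 .1209 .008 102.33
```

```text
side 157 307 666.5 [ 0.4932 -0.2952] bay [ 0.0217 -0.0348]
side 288 215 224.0 [0.6257 0.0928] bay [-0.325  0.184]
side 264 179 76.5 [0.5102 0.227 ] bay [-0.4823  0.1028]
top 429 292 287.5 [ 0.473  -0.2986] bay [ 0.0203 -0.0552]
top 427 268 282.5 [ 0.5235 -0.296 ] bay [ 0.0295 -0.0055]
top 204 259 145.0 [0.5329 0.1741] bay [-0.4256  0.1126]
top 244 216 252.0 [0.6254 0.0931] bay [-0.3254  0.1838]
t 13.52 p [0.6147 0.1552 0.0309] yaw 102.4 F [ 0.9 -0.6  1.1] w 0.0
[-0.0348 -0.0017  0.0229  0.0014 -0.0003  0.0003]
```

View pics/side12.png

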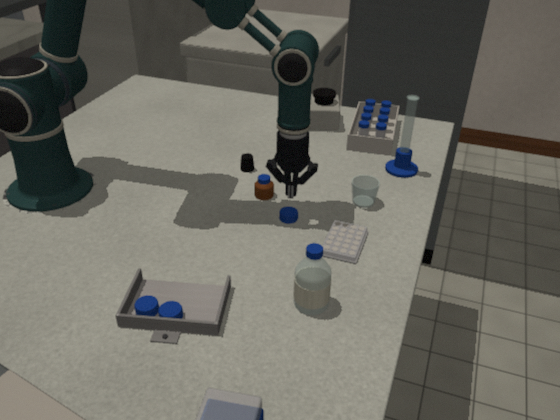

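Cap C has cleared the jar and is at (288,215) in the side view. Next is a diagonal push to just in front of the mouth.

```bash
python3 - <<'E'
from plan import *
B=(.6255,.093)
pre,end,yaw,L=push(B,w(-.12,.046)); print(pre,end,np.degrees(yaw),L)
p,R=state(); print("pre",rel(p,R,[*pre,.008],Rdown(yaw)))
E
```

```text
[0.64580543 0.14732945] [ 0.55066608 -0.10722655] 69.50695887820845 0.24725403249969122
pre [-0.0144  0.0285  0.023   0.0013 -0.0007  0.1826]
```

>>> apply_moves:
  plan:
    - [[0,0.006,0,0,0,0.036,1],[-0.003,0.012,0,0,0,0.073,1],[-0.005,0.018,0,0,0,0.11,1],[-0.007,0.024,0,0,0,0.147,1],[-0.009,0.03,0.003,0,0,0.183,1],[-0.009,0.03,0.01,0,0,0.183,1],[-0.009,0.03,0.017,0,0,0.183,1],[-0.009,0.03,0.02,0,0,0.183,1]]

```text
time: 14.18
tool_pos: [0.6429, 0.1498, 0.0064]
tcp_rot: [-2.58, -1.79, 0.004]
wrist_force: [-0.0, 0.4, -0.2]
width: 0.001
```

```bash
python3 caps.py 13 side; python3 go.py .5507 -.1072 .008 69.51
```

```text
side 157 307 667.5 [ 0.4932 -0.2952] bay [ 0.0217 -0.0348]
side 288 215 223.0 [0.6257 0.093 ] bay [-0.3252  0.1841]
side 264 179 76.5 [0.5102 0.227 ] bay [-0.4823  0.1028]
t 14.23 p [0.6424 0.1497 0.0059] yaw 69.5 F [-0.   0.6 -0.6] w -0.0
[-2.727e-01  4.200e-03 -1.500e-03 -1.100e-03  7.000e-04 -2.000e-04]
```

>>> apply_moves:
  plan:
    - [[-0.008,0.003,0,0,0,0,1],[-0.015,0.004,0,0,0,0,1],[-0.02,0.004,0,0,0,0,1],[-0.026,0.004,0,0,0,0,1],[-0.034,0.004,0,0,0,0,1],[-0.044,0.004,0,0,0,0,1],[-0.056,0.004,0,0,0,0,1],[-0.069,0.004,0,0,0,0,1]]

```text
time: 14.9
tool_pos: [0.6236, 0.0828, 0.0086]
tcp_rot: [2.583, 1.787, 0.001]
wrist_force: [0.7, 0.3, 0.4]
width: -0.002
```

>>> apply_moves:
  plan:
    - [[-0.014,0,0,0,0,0,1],[-0.028,0,0,0,0,0,1],[-0.042,0,0,0,0,0,1],[-0.056,0,0,0,0,0,1],[-0.07,0,0,0,0,0,1],[-0.084,0,0,0,0,0,1],[-0.098,0,0,0,0,0,1],[-0.112,0,0,0,0,0,1]]

```text
time: 15.57
tool_pos: [0.5839, -0.0223, 0.0084]
tcp_rot: [2.584, 1.787, 0.0]
wrist_force: [-0.2, -0.1, 1.2]
width: -0.001
```

```bash
python3 caps.py 14 side; python3 go.py .5507 -.1072 .008 69.51
```

```text
side 157 307 666.5 [ 0.4932 -0.2952] bay [ 0.0217 -0.0348]
side 243 244 275.0 [ 0.5706 -0.0528] bay [-0.1961  0.0967]
t 15.62 p [ 0.5828 -0.0242  0.0081] yaw 69.3 F [-0.6 -1.3 -0.3] w -0.0
[-0.0889 -0.0006  0.0003 -0.0003  0.0005 -0.0012]
```

>>> apply_moves:
  plan:
    - [[-0.014,0,0,0,0,0,1],[-0.028,0,0,0,0,0,1],[-0.041,0,0,0,0,0,1],[-0.053,0,0,0,0,0,1],[-0.063,0,0,0,0,0,1],[-0.072,0,0,0,0,0,1],[-0.079,0,0,0,0,0,1],[-0.084,0,0,0,0,0,1]]

```text
time: 16.28
tool_pos: [0.5544, -0.1004, 0.0084]
tcp_rot: [-2.584, -1.786, 0.0]
wrist_force: [-0.4, -0.1, 0.9]
width: 0.002
```

>>> apply_moves:
  plan:
    - [[-0.002,0,0,0,0,0,1],[-0.002,0,0,0,0,0,1],[0.006,0,0,0,0,0,1],[0.016,0,-0.005,0,0,0,1],[0.026,0,-0.012,0,0,0,1],[0.03,0,-0.018,0,0,0,1],[0.03,0,-0.02,0,0,0,1],[0.03,0,-0.02,0,0,0,1]]

```text
time: 16.95
tool_pos: [0.5667, -0.0708, 0.0298]
tcp_rot: [2.581, 1.788, 0.003]
wrist_force: [0.9, -0.6, -0.1]
width: 0.002
```

```bash
python3 caps.py 15 side top; python3 - <<'E'
from plan import *
p,R=state(); print(p)
E
```

```text
side 157 308 666.5 [ 0.4932 -0.2952] bay [ 0.0217 -0.0348]
side 216 262 304.5 [ 0.54   -0.1322] bay [-0.1259  0.0485]
side 264 179 78.5 [0.51   0.2275] bay [-0.4829  0.1027]
top 429 292 295.0 [ 0.473  -0.2984] bay [ 0.0202 -0.0552]
top 427 268 290.5 [ 0.5236 -0.2958] bay [ 0.0294 -0.0054]
top 204 259 136.0 [0.5327 0.1742] bay [-0.4257  0.1124]
[ 0.56554587 -0.07130298  0.0287217 ]
```

View pics/side15.png

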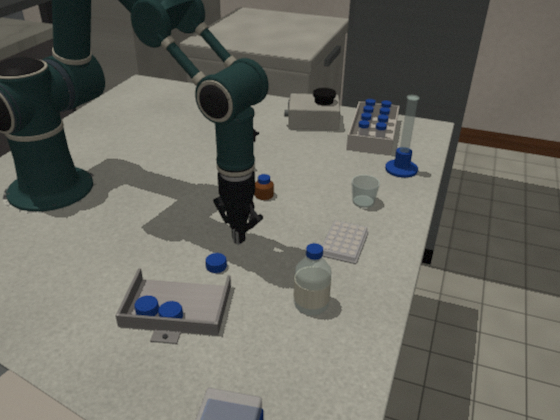

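Cap C is at (216,262) in the side view, just in front of the mouth. The last push goes straight in along the bay's x axis.

```bash
python3 - <<'E'
from plan import *
B=(.540,-.1322)
pre,end,yaw,L=push(B,w(.015,.051)); print(pre,end,np.degrees(yaw),L)
p,R=state(); print("pre",rel(p,R,[*pre,.008],Rdown(yaw)))
E
```

```text
[ 0.52556752 -0.07602435] [ 0.56675179 -0.23632621] 104.408631498923 0.1410077987457657
pre [-1.850e-02 -3.580e-02  2.070e-02  2.000e-04  1.000e-04 -1.947e-01]
```

>>> apply_moves:
  plan:
    - [[-0.003,-0.007,0,0,0,-0.038,1],[-0.007,-0.014,0,0,0,-0.076,1],[-0.011,-0.021,0,0,0,-0.114,1],[-0.015,-0.028,0,0,0,-0.152,1],[-0.018,-0.035,0.003,0,0,-0.19,1],[-0.018,-0.036,0.01,0,0,-0.195,1],[-0.018,-0.036,0.017,0,0,-0.195,1],[-0.018,-0.036,0.02,0,0,-0.195,1]]

```text
time: 17.72
tool_pos: [0.5246, -0.0756, 0.007]
tcp_rot: [-1.928, -2.479, 0.001]
wrist_force: [-0.5, 0.7, -0.5]
width: -0.001
```

```bash
python3 caps.py 16 side; python3 go.py .5668 -.2363 .008 104.41
```

```text
side 157 307 666.5 [ 0.4932 -0.2952] bay [ 0.0217 -0.0348]
side 216 262 304.0 [ 0.5401 -0.1322] bay [-0.1259  0.0486]
side 264 179 75.5 [0.5104 0.227 ] bay [-0.4823  0.103 ]
t 17.77 p [ 0.5244 -0.0755  0.0067] yaw 104.3 F [ 0.  -0.3 -0.9] w 0.0
[-0.1663  0.0014 -0.0015 -0.0007 -0.0003 -0.0007]
```

>>> apply_moves:
  plan:
    - [[-0.008,0.001,0,0,0,0,1],[-0.015,0.001,0,0,0,0,1],[-0.02,0.001,0,0,0,0,1],[-0.026,0.001,0,0,0,0,1],[-0.034,0.001,0,0,0,0,1],[-0.044,0.001,0,0,0,0,1],[-0.056,0.001,0,0,0,0,1],[-0.068,0.001,0,0,0,0,1]]

```text
time: 18.43
tool_pos: [0.5437, -0.1426, 0.0086]
tcp_rot: [1.925, 2.482, 0.0]
wrist_force: [0.7, 1.3, -0.2]
width: -0.001
```

```bash
python3 caps.py 17 side; python3 go.py .5668 -.2363 .008 104.41
```

```text
side 157 308 665.5 [ 0.4932 -0.2952] bay [ 0.0217 -0.0348]
side 211 276 331.5 [ 0.5505 -0.1748] bay [-0.0821  0.0489]
side 264 179 77.5 [0.5101 0.2273] bay [-0.4826  0.1027]
t 18.48 p [ 0.5447 -0.1446  0.0089] yaw 104.4 F [ 1.9 -0.4  0.8] w 0.0
[-0.0943 -0.0014  0.0011  0.0005  0.0007 -0.0001]
```

>>> apply_moves:
  plan:
    - [[-0.012,0,0,0,0,0,1],[-0.024,0,0,0,0,0,1],[-0.036,0,0,0,0,0,1],[-0.047,0,0,0,0,0,1],[-0.057,0,0,0,0,0,1],[-0.066,0,0,0,0,0,1],[-0.074,0,0,0,0,0,1],[-0.081,0,0,0,0,0,1]]

```text
time: 19.15
tool_pos: [0.5636, -0.2206, 0.0084]
tcp_rot: [1.925, 2.483, 0.0]
wrist_force: [-0.4, -0.3, 0.2]
width: 0.001
```

```bash
python3 caps.py 18 side; python3 go.py .5668 -.2363 .008 104.41
```

```text
side 157 307 666.5 [ 0.4931 -0.2952] bay [ 0.0217 -0.0348]
side 203 303 391.0 [ 0.5702 -0.2527] bay [-0.0017  0.05  ]
side 264 179 77.5 [0.5101 0.2273] bay [-0.4826  0.1027]
t 19.2 p [ 0.5642 -0.2216  0.0085] yaw 104.4 F [ 1.7 -1.2  0. ] w -0.0
[-0.0148 -0.0011  0.0006  0.0002  0.0004 -0.    ]
```

View pics/side18.png

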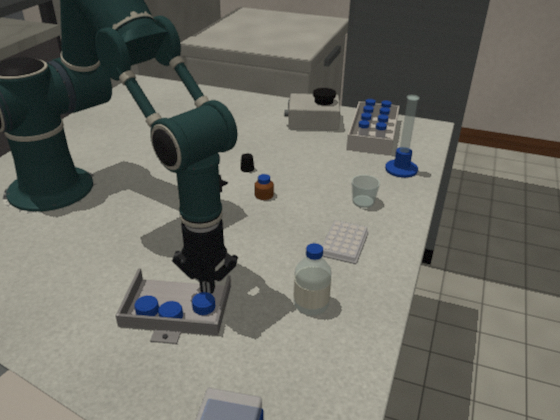

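Cap C is in the bay at (203,303). I'll nudge it a little deeper, then back off.

>>> apply_moves:
  plan:
    - [[-0.005,0,0,0,0,0,1],[-0.009,0,0,0,0,0,1],[-0.012,0,0,0,0,0,1],[-0.013,0,0,0,0,0,1],[-0.013,0,0,0,0,0,1],[-0.005,0,0,0,0,0,1],[0.005,0,-0.005,0,0,0,1],[0.015,0,-0.02,0,0,0,1]]

```text
time: 19.87
tool_pos: [0.557, -0.2031, 0.0263]
tcp_rot: [-1.922, -2.478, 0.002]
wrist_force: [-0.1, 0.1, -0.5]
width: 0.003
```

>>> apply_moves:
  plan:
    - [[0.02,0,-0.03,0,0,0,1],[0.05,0,-0.05,0,0,0,1],[0.08,-0.01,-0.07,0,0,0,1],[0.11,-0.02,-0.09,0,0,0,1],[0.14,-0.03,-0.1,0,0,0,1],[0.16,-0.035,-0.1,0,0,0,1],[0.17,-0.04,-0.1,0,0,0,1],[0.17,-0.04,-0.1,0,0,0,1]]

```text
time: 20.53
tool_pos: [0.4765, -0.0483, 0.1283]
tcp_rot: [-1.921, -2.485, 0.0]
wrist_force: [-0.9, -0.7, -0.4]
width: 0.005
```

```bash
python3 caps.py 19 side top; python3 -c "
from h import *
s=readout.read_state();print(s['tool_pos'],s['time'],s['wrist_force'])
for n in('top','side'):
    a=cv2.imread(f'pics/{n}0.png').astype(int);b=cv2.imread(f'pics/{n}19.png').astype(int)
    d=abs(a-b).max(2); print(n,[(k,d[v-12:v+12,u-14:u+14].mean().round(1)) for k,(u,v) in (dict(jar=(207,259),stop=(154,302),beaker=(182,140),plate=(268,148),bottle=(370,148)) if n=='top' else dict(jar=(264,187),stop=(247,162),beaker=(365,192),plate=(346,241),bottle=(312,280))).items()])
"
```

```text
side 202 308 394.5 [ 0.5738 -0.2652] bay [0.0112 0.0505]
side 157 307 666.5 [ 0.4932 -0.2952] bay [ 0.0217 -0.0348]
side 264 179 76.5 [0.5102 0.227 ] bay [-0.4823  0.1028]
top 429 292 295.0 [ 0.4731 -0.2984] bay [ 0.0202 -0.0551]
top 427 268 290.5 [ 0.5236 -0.296 ] bay [ 0.0295 -0.0054]
top 204 259 136.0 [0.5327 0.1742] bay [-0.4257  0.1124]
top 412 244 281.5 [ 0.574  -0.2632] bay [0.0093 0.0513]
[ 0.47835899 -0.05031151  0.12819829] 20.6333 [-0.02951201 -0.55511266  0.29362615]
top [('jar', np.float64(7.9)), ('stop', np.float64(7.2)), ('beaker', np.float64(8.1)), ('plate', np.float64(10.0)), ('bottle', np.float64(7.9))]
side [('jar', np.float64(5.9)), ('stop', np.float64(7.0)), ('beaker', np.float64(6.3)), ('plate', np.float64(7.7)), ('bottle', np.float64(6.2))]
```

View pics/side19.png

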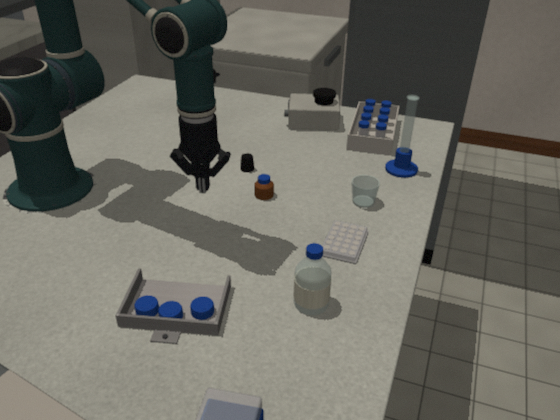

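View pics/top19.png

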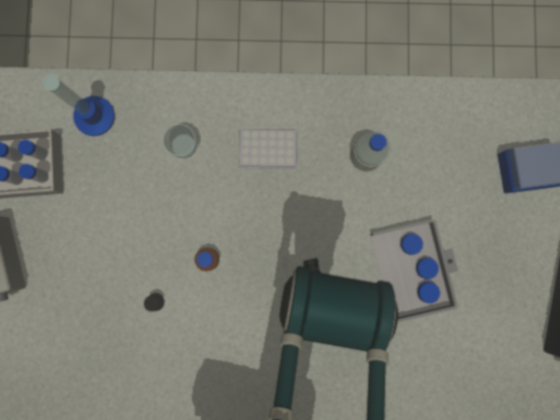

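All three caps lie flat inside the bay, at (412,244), (427,268) and (429,292) in the top view. The jar, the stopper and the rest are unmoved, and the arm is clear.

```bash
python3 -c "
from workcell import bot,readout
print(bot.finish_job()); print(readout.read_state()['time'])"
```

```text
the job is handed in; nothing more can be done
None
the job is handed in; nothing more can be done
```

All three caps are flat and wholly inside the bay, and I handed the job in after about 21 s of the 72 s. I pushed them only with the side of the shut fingertips. Two went in with one straight push each, and the one beside the jar took three pushes to go round it.

- **Caps:** The last top view puts them at (20, −55), (30, −5) and (9, 51) mm in the bay frame. All are at least about 12 mm inside the walls and the mouth.
- **Other items:** The jar measured the same before and after to within 1 mm. The stopper, plate, bottle and beaker showed no change between the first and last pictures beyond image noise.
- **Force and clearance:** Wrist force readings, taken only at the end of each move, stayed under about 2 N. The arm stood about 13 cm above the bench, touching nothing, when I handed in.
- **Disagreements:**
  - My reading of the bay's inside came out at 127 × 172 mm against the stated 130 × 180 mm. That is a few mm of uncertainty, well within the margins above.
  - In the last side view, two caps merged into one blob, so only the third was checked in both views; its two readings agreed to about 2 mm. The first cap to go in also agreed within about 6 mm before the second was beside it.

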